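# Press the missing cap onto the bare work support

### The arm

A 6-joint arm with a two-finger parallel gripper is mounted at the origin on the work surface. World frame = base frame: x ahead of the robot, y to its left, z up, the work surface at z = 0. Lengths are in mm, angles in rad, forces in N, time in s.
With the tool pointing down it reaches from about 425 to 925 mm from the base axis. Payload 12.5 kg.
Tool frame: the origin (TCP) lies at the very end of the fingers, on their centre line; the grasp point (between the pads) lies 19 mm behind it; z points along the fingers, y is the line along which they close (so a half turn about z gives the same grasp; the last joint's range is limited). The gripper opens to 85 mm and grips with 20 to 120 N. Pads are 22 mm wide; open, the fingers measure 114 mm over their backs; the gripper's body (76 mm by 85 mm) begins 54 mm behind the grasp point. The pads swing forward as they close: fully open they stand 13 mm farther back than shut.
Start: joints at [1.23, 0.491, 1.559, -0, 1.092, -0.106], TCP at [145.386, 607.871, 231.327] pointing down, gripper open.
Joint ranges: [-3.1, 3.1], [-0.84, 2.19], [0.05, 2.79], [-1.13, 4.28], [0.06, 2.93], [-2.69, 2.69]. Speed limits (rad/s): [2.22, 2.22, 2.79, 3.14, 3.14, 3.14].

### API

Orientations are given as [roll, pitch, yaw] about the fixed x, y, z axes, in that order (R = Rz(yaw) Ry(pitch) Rx(roll)).
In Python, from workcell import sensors, vision, manip gives the robot as it stands.
- The arm moves only by the tool move_arm, never from a script. Its argument "plan" is a list of rows, each a list of 6 numbers: the shift along the tool's x, y, z in mm, then the turn, a rotation vector about the tool's x, y, z in rad. A call has 1 to 5 rows; each row shifts and turns the commanded pose from where the row before left it, along the tool's axes as they then stand; what a row does not reach is not made up. A row lasts 1/8 s, in which the tool goes at most 62.5 mm and 10.7 degrees, less where a joint would pass 70% of its speed; a pose out of reach is approached as far as the arm can. A call is refused whole if a number of a shift passes 62.5 or a number of a turn 0.188, either way. A call with a gripper value outside its range is refused whole. "gripper" is the opening, from -1 (shut) to 1 (fully open), set as the call begins (left out, the last holds). The fingers move at their own pace and stop on an object; "force" is the grip in N (left out, the last holds). Time passes only in rows, so rows that do not move let the fingers close. It gives the time, the measured TCP pose, the force, the opening and the grip force at its end, in the units of the state.
- sensors.observe(): the state, without advancing time (a new reading comes with each control period).
- vision.camera(name): name is "side" or "top" or "wrist"; returns a dict with "color" (480x640x3 uint8, red, green, blue), "camera_matrix" (3x3 intrinsics, pixels), "origin" and "rotation" of the camera in the world. Camera axes: x right, y up, looking along -z (the intrinsics and any distortion apply to the point x, -y, -z); pixel columns grow to the right and rows downward; lengths in mm; the calibration is good to about 2 mm. A picture is of the moment at which its call begins. There is no depth.
- manip.sign_off(): hands the job in; it is judged then, once.
The state is a dict: "time_s": time; "q": joint angles; "joint_velocities": joint speeds; "effort": joint torques, N m; "tcp_pos": TCP position; "tool_rot": TCP orientation; "ft_force": force on the tool from outside, world axes, zero at the start; "moment": the same for the moment, N m; "width": finger opening in mm; "grasp_force": force on a finger pad.
Only numpy, scipy, OpenCV 4.12 (cv2) and the standard library are available. Lean on these libraries where they do the work, as an engineer would, in place of code of your own. Each camera call takes 0.05 s, during which the arm holds its last target. There are 200 camera calls.

### The job

Of the two blue work supports on the bench, one already has its yellow cap and the other is bare, with two steel studs showing. Take the loose yellow cap, set its sockets over the studs of the bare support and press it straight down (do not drop it) until it is fully home, flush on the support all along. Leave the red and green caps where they stand.

Things in the scene. Friction and masses are not known exactly. Their poses are not given: they have to be found in the camera images.
- yellow_cap_center (a point): Loose yellow cap with a black rubber strip on top: 84 (x) x 40 (y) x 45 mm high (z), about 0.16 kg, standing on its underside. This point is its centre, 22.5 mm above the underside; z up. In the underside, 22 mm either side of centre along x, two square sockets 24 mm wide, 26 mm deep. Fits either way round. Grip across the 40 mm width; the flat top may be pushed at its middle.
- bare_top (a point): Centre of the top face (84 x 40 mm, length along x, z up) of the bare blue support, 48 mm above bench, fixed. Two steel studs 24 mm tall, 22 mm either side along x, taper from 22 to 8 mm diameter. Sprung brass tongues on them hold a cap set on top about 10 mm short of home; a push of 8 to 20 N takes it on down, where it stays. Home: cap's underside on this face, cap's top 45 mm above it.
- red_cap_center (a point): The red cap, to be left alone: loose plastic block 84 (x) x 40 (y) x 45 mm high, with an 18 mm tall steel pin in the middle of its top, standing on the bench. This point is the block's centre, 22.5 mm above its underside.
- green_cap_center (a point): The green cap, to be left alone: loose plastic block 84 (x) x 40 (y) x 45 mm high, with a lip 16 mm high at either end of its top, standing on the bench. This point is the block's centre, 22.5 mm above its underside.
Not all that is in view belongs to the job. Leave any pink or white look-alike of the part that bears yellow_cap_center alone.

How it is judged:
By the outcome, as a careful person would: the job done as asked, in the order asked, and still so for the second after the job is handed in, with the robot touching nothing.
It also fails if it takes over 42 s, if anything falls off the work surface, if the arm or the gripper's body presses on something with over 40 N, if the wrist force passes 120 N, or if a joint passes its speed limit or range.

## Working session

There is one attempt and no reset: what is moved stays moved. The work goes in short steps, Python scripts to look and compute and a tool call to move; the robot and the scene stay as the last step left them, time stands still between calls to the robot, and variables do not carry over. Pictures are saved under pics/ and viewed, at most 10 in all, crops included, and the job is handed in when it is done.

Besides the shell and the picture viewer there is one more tool, called after "Request:" as a command line: name --pt "numbers of a row" for each row, then --argument value for the rest. move_arm: Moves the arm, as the interface text tells. Its arguments: {"type":"object","properties":{"plan":{"type":"array","items":{"type":"array","items":{"type":"number"}}},"gripper":{"type":"number"},"force":{"type":"number"}},"required":["plan"]}

```bash
mkdir -p pics; ls
cat > h.py <<'E'
import cv2,numpy as np,json
from workcell import sensors,vision,manip
def snap(n,f):
    c=vision.camera(n); cv2.imwrite(f'pics/{f}.png',c['color'][:,:,::-1])
    np.savez(f'pics/{f}.npz',K=c['camera_matrix'],o=c['origin'],R=c['rotation']); 
    print(n,{k:v for k,v in c.items() if k!='color'}); return c
def ray(f,u,v):
    c=np.load(f'pics/{f}.npz'); d=np.linalg.inv(c['K'])@[u,v,1]; d=c['R']@[d[0],-d[1],-d[2]]
    return c['o'],d/np.linalg.norm(d)
def atz(f,u,v,z):
    o,d=ray(f,u,v); return o+d*(z-o[2])/d[2]
def tri(*obs):
    A=np.zeros((3,3));b=np.zeros(3)
    for f,u,v in obs:
        o,d=ray(f,u,v);P=np.eye(3)-np.outer(d,d);A+=P;b+=P@o
    p=np.linalg.solve(A,b); print('resid',[round(float(np.linalg.norm(np.cross(p-ray(*x)[0],ray(*x)[1]))),1) for x in obs]); return p
def proj(f,p):
    c=np.load(f'pics/{f}.npz'); q=c['R'].T@(np.array(p)-c['o']); q=c['K']@[q[0],-q[1],-q[2]]; return q[:2]/q[2]
E
python3 - <<'E'
from h import *
for n in('top','side'): snap(n,n+'1')
print(sensors.observe())
E
```

```text
pics
top {'camera_matrix': array([[587.94090534,   0.        , 318.7763098 ],
       [  0.        , 587.94090534, 239.99813461],
       [  0.        ,   0.        ,   1.        ]]), 'origin': array([472.97052657,  12.6410757 , 864.64959868]), 'rotation': array([ 0.06532742, -0.02560746, -1.53949029])}
side {'camera_matrix': array([[572.13449174,   0.        , 312.180773  ],
       [  0.        , 572.13449174, 242.49535949],
       [  0.        ,   0.        ,   1.        ]]), 'origin': array([127.38731785, 386.45395172, 561.64950747]), 'rotation': array([ 8.25710934e-01,  2.78955396e-04, -2.33488200e+00])}
{'time_s': 0.1, 'q': array([ 1.23038922e+00,  4.91458851e-01,  1.55939588e+00,  3.78293175e-06,
        1.09169017e+00, -1.05603340e-01]), 'joint_velocities': array([ 3.74291649e-04, -2.92795629e-03, -5.46098780e-04,  1.57286916e-03,
        4.82849827e-05,  2.16465897e-03]), 'effort': array([ 1.25999541e-03, -6.19436216e+01, -2.62024069e+01, -1.62192500e-04,
        2.91778480e-03, -3.96415487e-05]), 'tcp_pos': array([145.31932539, 607.66483888, 230.80875576]), 'tool_rot': array([-3.14064607e+00, -1.03709564e-04,  2.90678709e+00]), 'ft_force': array([-0.2292739 , -0.07794257,  0.27102969]), 'moment': array([-0.0140877 , -0.03257743, -0.05245508]), 'grasp_force': 0.0, 'width': 85.01081129628554}
```

```bash
sed -i "s/R=c\['rotation'\])/R=Rotation.from_euler('xyz',c['rotation']).as_matrix())/; 1a from scipy.spatial.transform import Rotation" h.py
sed -i "s/    print(n,{k.*return c/    return c/" h.py
python3 - <<'E'
from h import *
for n in('top','side'): snap(n,n+'2')
E
```

```text
(no output)
```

View pics/top1.png

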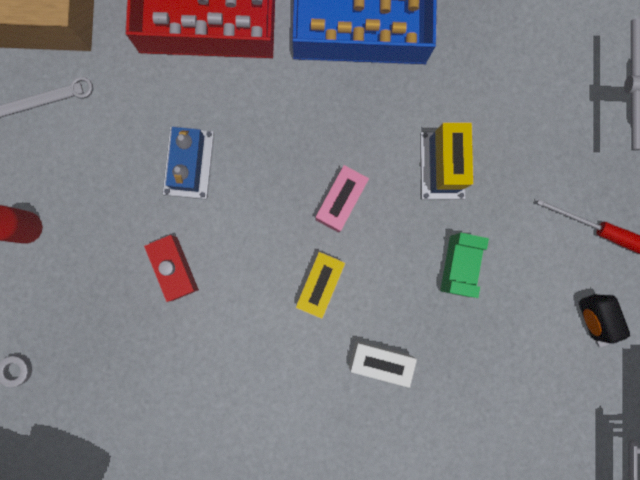

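View pics/side1.png

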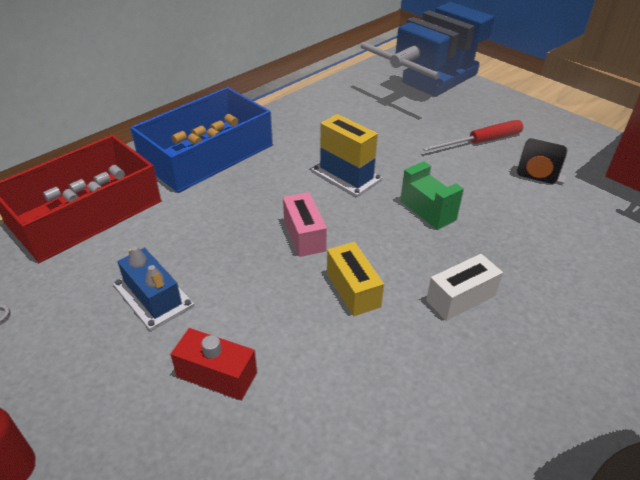

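Top view: the loose yellow cap is centred about (321,285), turned, with pink and white look-alikes beside it. The bare support is at (185,158), with studs at (184,140) and (180,172). Side view: loose cap strip centre about (355,265), bare support about (150,280).

Run:
```python
from h import *
np.set_printoptions(precision=1,suppress=True)
print('yc top',tri(('top1',321,286),('side1',355,265)))
for z in(40,45,50):
  c=[atz('top1',*p,z)[:2] for p in((316,253),(344,262),(324,317),(297,307))]
  print(z,*c,np.mean(c,0))
c=[atz('top1',*p,45)[:2] for p in((316,253),(344,262),(324,317),(297,307))]
d=(c[0]+c[1]-c[2]-c[3]);print('yaw long',np.degrees(np.arctan2(d[1],d[0])))
print('corner A',tri(('top1',171,127),('side1',146,249)))
print('corner far',tri(('top1',168,188),('side1',119,262)))
c=[atz('top1',*p,48)[:2] for p in((171,127),(202,128),(198,190),(167,188))]
print(*c,np.mean(c,0)); d=(c[0]+c[1]-c[2]-c[3]);print('yaw',np.degrees(np.arctan2(d[1],d[0])))
# plate corner screws
for p in((173,131),(210,134),(205,194),(167,191)): print(atz('top1',*p,4)[:2])
print('stud tips',tri(('top1',184,140),('side1',152,268)),tri(('top1',184,140),('side1',137,250)),tri(('top1',180,173),('side1',137,250)),tri(('top1',180,173),('side1',152,268)))
for n,p in dict(pink=(342,198),white=(384,366),red=(171,267)).items(): print(n,atz('top1',*p,45))
```

```text
Traceback (most recent call last):
  File "h.py", line 17, in tri
    p=np.linalg.solve(A,b); print('resid',[round(float(np.linalg.norm(np.cross(p-ray(*x)[0],ray(*x)[1]))),1) for x in obs]); return p
                                                                      ~~~~~~~~^^^^^^^^^^^^^^^^^^^^^^^^^
ValueError: At least one array has zero dimension
```

Run:
```python
import cv2
a=cv2.imread('pics/top1.png');b=cv2.imread('pics/side1.png')
A=cv2.resize(a[110:210,150:230],None,fx=5,fy=5,interpolation=2)
B=cv2.resize(b[235:335,105:205],None,fx=4.9,fy=5,interpolation=2)[:,:400]
cv2.imwrite('pics/crop1.png',cv2.hconcat([A,B]))
```

```text
(no output)
```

View pics/crop1.png

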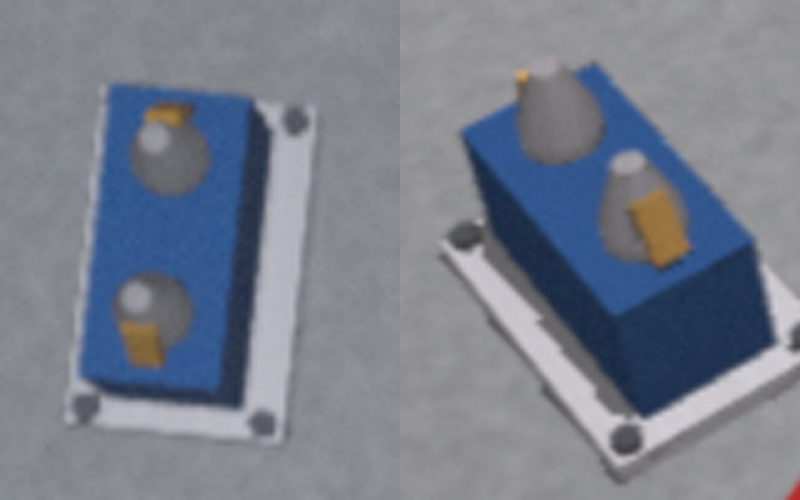

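The crop shows the stud tips at top (180.8,137.4) and (177,169.4), side (134.6,248.4) and (151.5,267). The top-face corners are clear in both views.

Run:
```python
from h import *
np.set_printoptions(precision=1,suppress=True)
T,S='top2','side2'
print('yc top',tri((T,321,286),(S,355,265)))
c=[atz(T,*p,45)[:2] for p in((316,253),(344,262),(324,317),(297,307))]
print(*c,np.mean(c,0))
d=(c[0]+c[1]-c[2]-c[3]);print('yaw long',np.degrees(np.arctan2(d[1],d[0])))
P=[tri((T,*a),(S,*b)) for a,b in (((171.4,127),(117.9,261)),((200.4,129.4),(144.8,248)),((194,188),(176.8,282.6)),((166,185.4),(149.5,297.4)))]
print(*P,'mean',np.mean(P,0)); d=P[0]+P[1]-P[2]-P[3];print('yaw',np.degrees(np.arctan2(d[1],d[0])))
Q=[tri((T,*a),(S,*b)) for a,b in (((180.8,137.4),(134.6,248.4)),((177,169.4),(151.5,267)))]
print('tips',*Q,np.mean(Q,0)); d=Q[0]-Q[1];print('yaw',np.degrees(np.arctan2(d[1],d[0])))
for n,p in dict(pink=(342,198),white=(384,366),red=(171,267)).items(): print(n,atz(T,*p,45))
s=sensors.observe();R=Rotation.from_euler('xyz',s['tool_rot']).as_matrix();print(R)
```

```text
resid [0.3, 0.3]
yc top [463.5 -11.6  44.6]
[508.9  -3.4] [497.6 -42.8] [420.6 -17.2] [433.2  20.6] [465.1 -10.7]
yaw long -17.96331345133974
resid [0.7, 0.7]
resid [0.1, 0.1]
resid [0.5, 0.5]
resid [0.1, 0.1]
[678.8 204.7  46.2] [678.1 165.1  43.8] [594.6 170.4  45. ] [596.4 208.7  46. ] mean [637.  187.2  45.3]
yaw -3.212280703438781
resid [0.3, 0.3]
resid [0.2, 0.2]
tips [659.3 186.1  69.5] [615.  189.   70.6] [637.1 187.5  70.1]
yaw -3.7747968170216954
pink [587.4 -37.4  45. ]
white [ 355.8 -102.3   45. ]
red [483.  196.7  45. ]
[[-1.   0.2 -0. ]
 [ 0.2  1.  -0. ]
 [ 0.  -0.  -1. ]]
```

```bash
cat >> h.py <<'E'
def go(x,y,z,yw=None,start=None):
    "shift in tool axes (and turn about tool z) from measured pose to target; yw: tool y-axis direction, deg"
    s=sensors.observe(); R=Rotation.from_euler('xyz',s['tool_rot']).as_matrix(); p=s['tcp_pos'] if start is None else np.array(start)
    a=np.degrees(np.arctan2(R[1,1],R[0,1])); d=R.T@(np.array([x,y,z])-p)
    print('shift',d.round(1),'len',np.linalg.norm(d).round(1),'turn',None if yw is None else round(float(-np.radians((yw-a+90)%180-90)),3),'tilt',R[:2,2].round(4))
E
python3 - <<'E'
from h import *
go(430,350,231); go(464,-11,200,72.3,(430,350,231))
E
```

```text
shift [-336.8 -184.4    0. ] len 384.0 turn None tilt [-0.0002 -0.0007]
shift [-117.1 -343.2   31.2] len 363.9 turn 0.074 tilt [-0.0002 -0.0007]
```

Request:
move_arm --pt "-48 -26 0 0 0 0" --pt "-48 -26 0 0 0 0" --pt "-48 -26 0 0 0 0" --pt "-48 -26 0 0 0 0" --pt "-48 -26 0 0 0 0" --gripper 1

```text
time_s: 0.82
tcp_pos: [349.7, 424.3, 231.3]
tool_rot: [3.141, 0.0, 2.907]
ft_force: [-0.7, -0.2, -0.4]
width: 85.7
grasp_force: 0.0
```

Request:
move_arm --pt "-48 -27 0 0 0 0" --pt "-48 -27 0 0 0 0" --pt "-17 -49 4 0 0 0" --pt "-17 -49 4 0 0 0" --pt "-17 -49 4 0 0 0"

```text
time_s: 1.45
tcp_pos: [444.8, 194.3, 219.1]
tool_rot: [3.142, 0.0, 2.907]
ft_force: [1.0, -0.5, 0.2]
width: 85.3
grasp_force: 0.0
```

Request:
move_arm --pt "-17 -49 4 0 0 0" --pt "-17 -49 4 0 0 0" --pt "-16 -49 5 0 0 0" --pt "-16 -49 5 0 0 0" --pt "0 0 0 0 0 0.074"

```text
time_s: 2.08
tcp_pos: [463.4, -12.9, 200.9]
tool_rot: [-3.141, -0.0, 2.827]
ft_force: [0.5, 0.6, -0.0]
width: 85.3
grasp_force: 0.0
```

Run:
```python
from h import *
snap('wrist','w1'); go(464,-11,100,72.3)
np.set_printoptions(precision=1,suppress=True)
for dx in(-42,42):
  for dy in(-20,20):
    a=np.radians(-17.5); print(proj('w1',[464+dx*np.cos(a)-dy*np.sin(a),-11+dx*np.sin(a)+dy*np.cos(a),45]))
```

```text
shift [ -0.5   0.9 101. ] len 101.0 turn -0.009 tilt [-0.0005  0.0001]
[297.2 177. ]
[342.2 176.6]
[299.6 264.7]
[340.9 264.3]
```

View pics/w1.png

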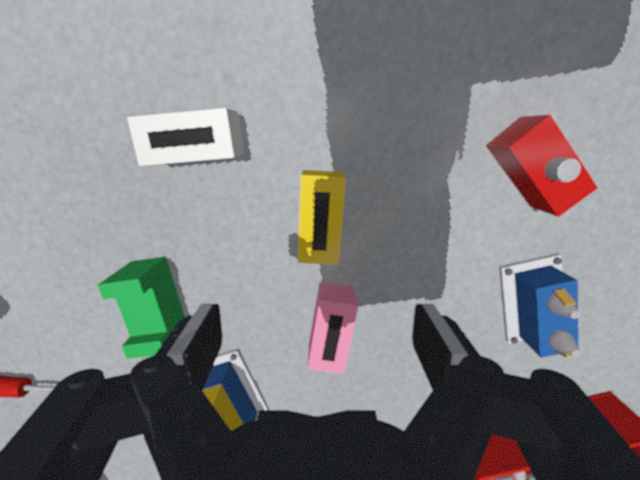

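The wrist view shows the yellow cap centred at about (321,219), in line with the prediction and possibly turned 2–3° more. I'll check the yaw by segmenting the strip.

Run:
```python
from h import *
for f,i,(r0,r1,c0,c1) in (('top2','top2',(245,325,290,352)),('w1','w1',(183,258,306,336))):
    im=cv2.imread(f'pics/{i}.png').astype(int)
    m=np.zeros(im.shape[:2],bool); m[r0:r1,c0:c1]=(im.max(2)<75)[r0:r1,c0:c1]
    n,l,s,_=cv2.connectedComponentsWithStats(m.astype('uint8')); k=1+s[1:,4].argmax(); v,u=np.nonzero(l==k)
    P=np.array([atz(f,a,b,45)[:2] for a,b in zip(u,v)]); (c,wh,ang)=cv2.minAreaRect(P.astype('float32'))
    w,V=np.linalg.eigh(np.cov(P.T)); d=V[:,1]; print(f,s[k],P.mean(0).round(1),c,wh,'yaw',np.degrees(np.arctan(d[1]/d[0])).round(1))
go(464,-11,80,70)
```

```text
top2 [310 266  21  38 302] [464.8 -10.7] (465.0174255371094, -10.762510299682617) (11.243974685668945, 53.03447341918945) yaw -20.9
w1 [313 193  16  57 743] [462.7 -10. ] (463.47344970703125, -10.288324356079102) (12.449579238891602, 54.12776565551758) yaw -21.0
shift [ -0.5   0.9 121. ] len 121.0 turn 0.031 tilt [-0.0005  0.0001]
```

Request:
move_arm --pt "-1 2 50 0 0 0.049" --pt "0 0 50 0 0 0" --pt "0 0 45 0 0 0" --pt "0 0 25 0 0 0" --pt "0 0 14 0 0 0"

```text
time_s: 2.75
tcp_pos: [464.6, -8.0, 16.1]
tool_rot: [-3.141, -0.001, 2.785]
ft_force: [0.9, -0.4, -0.5]
width: 85.1
grasp_force: 0.0
```

Request:
move_arm --pt "0 0 0 0 0 0" --pt "0 0 0 0 0 0" --pt "0 0 0 0 0 0" --pt "0 0 0 0 0 0" --pt "0 0 0 0 0 0" --gripper -1 --force 80

```text
time_s: 3.38
tcp_pos: [465.4, -8.5, 18.6]
tool_rot: [3.141, 0.002, 2.784]
ft_force: [-1.4, 0.6, 8.7]
width: 38.8
grasp_force: 81.1
```

Request:
move_arm --pt "0 0 0 0 0 0" --pt "0 0 0 0 0 0" --pt "0 0 0 0 0 0" --pt "0 0 0 0 0 0"

```text
time_s: 3.88
tcp_pos: [465.4, -8.5, 18.6]
tool_rot: [3.141, 0.002, 2.784]
ft_force: [-0.8, 0.4, 7.5]
width: 38.7
grasp_force: 81.1
```

Request:
move_arm --pt "0 0 -20 0 0 0" --pt "0 0 -40 0 0 0" --pt "0 0 -45 0 0 0" --pt "0 0 -35 0 0 -0.15" --pt "0 0 0 0 0 -0.147"

```text
time_s: 4.5
tcp_pos: [465.8, -8.5, 160.5]
tool_rot: [-3.141, 0.006, 3.086]
ft_force: [0.4, 0.2, -2.2]
width: 38.9
grasp_force: 80.6
```

Run:
```python
from h import *
print(sensors.observe()['width'],sensors.observe()['tcp_pos'],sensors.observe()['ft_force'])
go(637,187.3,156,86.5)
```

```text
38.93265700179834 [465.80745335  -8.54545356 160.52221807] [ 0.382213    0.23489938 -2.18509171]
shift [-160.   205.1    5.4] len 260.2 turn 0.005 tilt [ 0.0061 -0.0009]
```

Request:
move_arm --pt "-32 41 0 0 0 0" --pt "-32 41 0 0 0 0" --pt "-32 41 0 0 0 0" --pt "-32 41 0 0 0 0" --pt "-32 41 0 0 0 0"

```text
time_s: 5.12
tcp_pos: [637.9, 187.9, 158.3]
tool_rot: [3.141, 0.001, 3.081]
ft_force: [0.2, -0.7, -0.7]
width: 38.8
grasp_force: 80.8
```

Run:
```python
from h import *
np.set_printoptions(precision=1,suppress=True)
for n in('wrist','side','top'): snap(n,n[0]+'3')
s=sensors.observe();print(s['tcp_pos'],s['tool_rot'])
go(637,187.3,156,86.5)
b=cv2.imread('pics/s3.png');w=cv2.imread('pics/w3.png')
cv2.imwrite('pics/c3.png',cv2.hconcat([cv2.resize(b[140:320,60:240],(400,400),interpolation=2),cv2.resize(w[150:430,180:460],(400,400))]))
```

```text
[637.5 188.1 157.4] [3.1 0.  3.1]
shift [ 0.4 -0.8  1.4] len 1.6 turn 0.002 tilt [0. 0.]
```

View pics/c3.png

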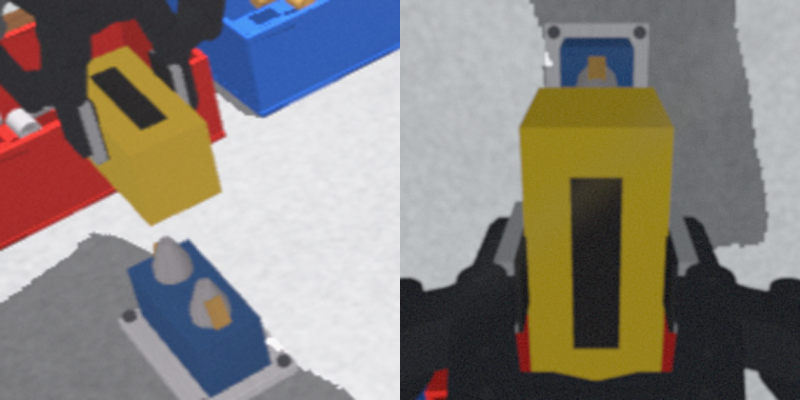

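Both crops show the cap level and straight above the support. The strip centre is at side (117.6,184) and wrist (317,274)–(316.5,394).

Run:
```python
from h import *
np.set_printoptions(precision=1,suppress=True)
a,b=atz('w3',317.2,274.6,184),atz('w3',316.5,393.6,184)
print(a,b,(a+b)/2,'yaw',np.degrees(np.arctan2((b-a)[1],(b-a)[0])))
print(atz('s3',117.6,184.1,184))
# support in wrist: top-face near corners / brass mid
X=lambda x,y:(180+(x-400)*.7,150+y*.7)
for p in((561,38),(633,38)): print('sup corner',atz('w3',*X(*p),48))
for p in((554,32),(639,32)): print('screw',atz('w3',*X(*p),4))
```

```text
[608.8 189.1 184. ] [665.2 185.3 184. ] [637.  187.2 184. ] yaw -3.7786396050158424
[638.6 191.8 184. ]
sup corner [588.6 172.   48. ]
sup corner [590.9 209.8  48. ]
screw [590.3 164.5   4. ]
screw [593.4 216.8   4. ]
```

Request:
move_arm --pt "0 0 35 0 0 0" --pt "0 0 22 0 0 0" --pt "0 0 7 0 0 0" --pt "0 0 6 0 0 0" --pt "0 0 0 0 0 0"

```text
time_s: 5.9
tcp_pos: [637.2, 186.3, 87.9]
tool_rot: [3.141, 0.001, 3.081]
ft_force: [0.5, 0.0, -0.4]
width: 38.7
grasp_force: 80.8
```

Request:
move_arm --pt "0 0 3 0 0 0" --pt "0 0 3 0 0 0" --pt "0 0 3 0 0 0" --pt "0 0 0 0 0 0"

```text
time_s: 6.4
tcp_pos: [637.1, 186.5, 78.1]
tool_rot: [3.142, -0.0, 3.081]
ft_force: [-0.3, -1.0, -1.7]
width: 38.5
grasp_force: 80.8
```

Request:
move_arm --pt "0 0 2 0 0 0" --pt "0 0 2 0 0 0" --pt "0 0 0 0 0 0"

```text
time_s: 6.78
tcp_pos: [637.3, 186.5, 74.7]
tool_rot: [3.141, 0.001, 3.081]
ft_force: [-0.1, -0.2, 4.5]
width: 39.0
grasp_force: 81.4
```

Request:
move_arm --pt "0 0 2 0 0 0" --pt "0 0 2 0 0 0" --pt "0 0 0 0 0 0"

```text
time_s: 7.15
tcp_pos: [637.7, 186.9, 71.0]
tool_rot: [3.141, 0.002, 3.081]
ft_force: [1.5, 2.6, 6.3]
width: 38.5
grasp_force: 81.9
```

Request:
move_arm --pt "0 0 2 0 0 0" --pt "0 0 1 0 0 0" --pt "0 0 0 0 0 0"

```text
time_s: 7.52
tcp_pos: [637.5, 187.0, 67.7]
tool_rot: [3.141, 0.001, 3.081]
ft_force: [0.5, 5.3, 5.8]
width: 38.8
grasp_force: 81.3
```

Request:
move_arm --pt "0 0 2 0 0 0" --pt "0 0 0 0 0 0"

```text
time_s: 7.78
tcp_pos: [637.5, 187.1, 66.6]
tool_rot: [3.141, 0.002, 3.081]
ft_force: [-2.2, 4.9, 13.8]
width: 38.9
grasp_force: 82.5
```

Request:
move_arm --pt "0 0 2 0 0 0" --pt "0 0 0 0 0 0" --pt "0 0 0 0 0 0"

```text
time_s: 8.15
tcp_pos: [637.6, 187.1, 66.6]
tool_rot: [3.14, 0.003, 3.081]
ft_force: [-7.8, 3.3, 30.5]
width: 39.1
grasp_force: 84.7
```

Request:
move_arm --pt "0 0 -3 0 0 0" --pt "0 0 0 0 0 0"

```text
time_s: 8.4
tcp_pos: [637.3, 187.1, 66.7]
tool_rot: [3.141, 0.001, 3.081]
ft_force: [0.4, 6.1, 5.6]
width: 38.3
grasp_force: 82.8
```

Request:
move_arm --pt "0 0 0 0 0 0" --pt "0 0 0 0 0 0" --pt "0 0 0 0 0 0" --pt "0 0 0 0 0 0" --pt "0 0 0 0 0 0" --gripper 1

```text
time_s: 9.02
tcp_pos: [637.1, 186.4, 66.3]
tool_rot: [3.142, -0.0, 3.081]
ft_force: [-0.3, 0.2, 0.1]
width: 85.6
grasp_force: 0.0
```

Request:
move_arm --pt "0 0 -15 0 0 0" --pt "0 0 -40 0 0 0" --pt "0 0 -50 0 0 0" --pt "0 0 -50 0 0 0" --pt "0 0 0 0 0 0"

```text
time_s: 9.65
tcp_pos: [638.4, 186.7, 226.8]
tool_rot: [3.14, 0.008, 3.081]
ft_force: [0.1, 0.4, 0.5]
width: 85.5
grasp_force: 0.0
```

Run:
```python
from h import *
for n in('wrist','side','top'): snap(n,n[0]+'4')
b=cv2.imread('pics/s4.png');w=cv2.imread('pics/w4.png');t=cv2.imread('pics/t4.png')
cv2.imwrite('pics/c4.png',cv2.hconcat([cv2.resize(b[200:340,80:220],(560,560),interpolation=2),cv2.resize(w,(240,560)) ]))
print([proj('s4',[637.1+dx,187.4+dy,93]).round(1) for dx,dy in((39.4,22.6),(43.1,-17.4),(-39.4,-22.6),(-43.1,17.4))])
```

```text
[array([105.6, 236.7]), array([132.9, 220.6]), array([173.2, 251.1]), array([145.6, 269.3])]
```

View pics/c4.png

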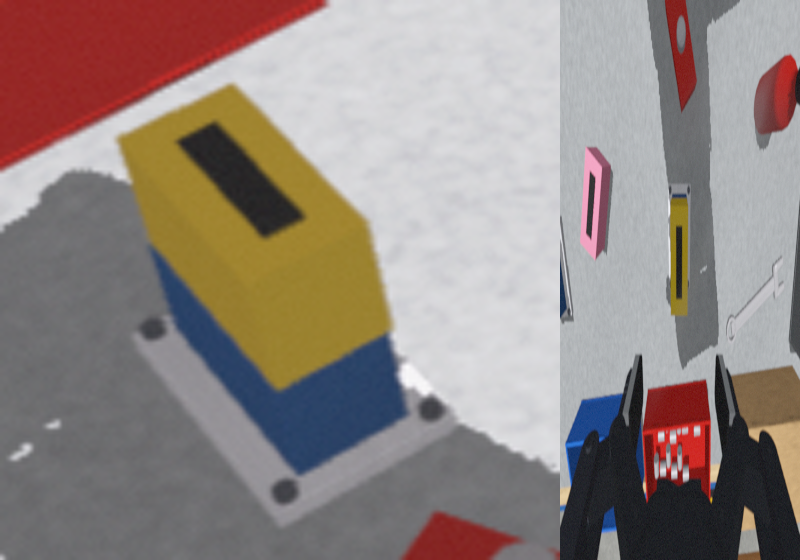

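The side crop shows the cap on the support with no gap on either visible face. I'll check the level numerically before handing in.

Run:
```python
from h import *
obs=[(110,234.2),(138.8,221.2),(172.5,255),(143,272)]
low=[(117.7,261),(177.3,282.7),(149.3,297.3)]
cs=((43.1,17.4),(40.7,-22.5),(-43.1,-17.4),(-40.7,22.5))
for z in (90.5,93): print(z,[(proj('s4',[637+dx,187.3+dy,z])-o).round(1) for (dx,dy),o in zip(cs,obs)])
# seam: lower edge of yellow, left/right/near corners
for (dx,dy),o in zip((cs[0],cs[2],cs[3]),((117,260),(177.7,283),(149.5,297.3))): print('seam',[(z,(proj('s4',[637+dx,187.3+dy,z])-o).round(1)) for z in(45.5,48)])
```

```text
90.5 [array([-1.5,  0.6]), array([-0.9, -0.1]), array([-0.8,  1.3]), array([-1.8, -0. ])]
93 [array([-2. , -0.9]), array([-1.3, -1.6]), array([-1.2, -0.2]), array([-2.3, -1.5])]
seam [(45.5, array([-0. ,  0.8])), (48, array([-0.5, -0.5]))]
seam [(45.5, array([ 0.1, -0.5])), (48, array([-0.3, -1.9]))]
seam [(45.5, array([-0.8,  0.9])), (48, array([-1.2, -0.5]))]
```

Level and seated: the cap's top is 45 mm above the measured support face at all four corners, within about a pixel.

```bash
python3 -c "
from h import *
print(manip.sign_off())"
```

```text
the job is handed in; nothing more can be done
None
```

The loose yellow cap is pressed home on the bare support (stopped hard at about 30 N), level and with no gap seen, the red and green caps were not touched, and the job is handed in at about 10 s of robot time.

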